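# Unhasp and open the red paint chest

### The arm

A 6-joint arm with a two-finger parallel gripper is mounted at the origin on a cart in front of the work surface, level with it; the furniture and walls round the work are solid. World frame = base frame: x ahead of the robot, y to its left, z up, the work surface at z = 0. Lengths are in m, angles in degrees, forces in N, time in s.
With the tool pointing down it reaches from about 0.3 to 0.75 m from the base axis. Payload 8.5 kg.
Tool frame: the origin (TCP) lies on the centre line of the jaws, within the pads' length; the fingertips stand 17 mm ahead of it and the grasp point (between the pads) lies 2 mm behind it; z points along the fingers, y is the direction in which the jaws open and shut (so a half turn about z gives the same grasp; the last joint's range is limited). The gripper opens to 85 mm and grips with 20 to 120 N. Pads are 22 mm wide; open, the fingers measure 114 mm over their backs; the gripper's body (76 mm by 85 mm) begins 54 mm behind the grasp point. The pads swing forward as they close: fully open they stand 13 mm farther back than shut.
Start: joints at [-77.882, 21.807, 74.336, -0, 83.858, -12.336], TCP at [0.228, -0.501, 0.248] pointing down, gripper open.
Joint ranges: [-178.18, 178.18], [-50.72, 133.34], [12.68, 142.11], [-81.47, 261.47], [9.98, 163.14], [-165.26, 165.26]. Speed limits (degrees/s): [136.94, 136.94, 180, 180, 180, 180].

### API

Orientations are given as a 3x3 rotation matrix whose columns are the frame's x, y, z axes.
In Python, from rig import env, imaging, close_job gives the robot as it stands.
- The arm moves only by the tool step_arm, never from a script. Its argument "steps" is one flat list of numbers, 7 for each row, row after row: the opening, from 0 (shut) to 1 (fully open), then the shift along the tool's x, y, z as a fraction of full scale, then the turn, a rotation vector about the tool's x, y, z as a fraction of full scale. A call has 1 to 10 rows; each row is the pose to reach, as a shift and turn from the pose commanded when the call began, along the tool's axes at that moment; what a row does not reach only later rows make up. Full scale, the value 1, is 0.3 m for a shift and 45 degrees for a turn. A row lasts 1/10 s, in which the tool goes at most 50 mm and 8.59 degrees, less where a joint would pass 70% of its speed; a pose out of reach is approached as far as the arm can. A call with a number of a shift or a turn outside -1 to 1 is refused whole. A call with a gripper value outside its range is refused whole. The fingers move at their own pace and stop on an object; "grip_force" is the grip in N (left out, the last holds). Time passes only in rows, so rows that repeat a pose let the fingers close. It gives the time, the measured TCP pose, the force and the opening at its end, in the units of the state.
- env.observe(): the state, without advancing time (a new reading comes with each control period).
- imaging.get_image(name): name is "scene" or "top"; returns (picture, depth): 384x512x3 uint8, blue, green, red; 384x512 float32, m along the optical axis (not along the pixel's ray), 0 where there is no reading.
- imaging.get_calibration(name): a dict with "camera_matrix" (3x3 intrinsics, pixels), "world_from_camera" (4x4, takes a point from camera to world coordinates). Camera axes: x right, y down, z forward; pixel columns grow to the right and rows downward; lengths in m; the calibration is good to about 2 mm. A picture is of the moment at which its call begins. get_calibration takes no time and is no camera call.
- close_job(): hands the job in, once; it reports no verdict.
Trained networks look in the newest picture that a camera, given by its name, has taken for a name from the list of things; names that differ only in an ending like _2 or _b are one class to them, and where a whole thing is asked for, a point or a joint stands for the part that bears it (a point fixed in the world has none). Each returns a list of dicts, best first, with "score" (0 to 1); they miss things now and then, are a little off and sometimes report something else, mostly with a low value. They report only what shows in the picture. A call takes as long as a camera call.
- imaging.spot_in(camera, target): "pixel" ([column, row] in pixels, amid what is visible of it).
- imaging.regions_of(camera, target): "mask" (384x512 bool, what is visible of it) and "pixel" ([column, row] in pixels, amid what is visible of it).
- imaging.pinpoint(camera, target): "pixel" ([column, row] in pixels: a listed point, or the origin of a listed thing).
The state is a dict: "time_s": time; "q": joint angles; "qvel": joint speeds; "joint_efforts": joint torques, N m; "position": TCP position; "tool_rot": TCP orientation; "ft_force": force on the tool from outside, world axes, zero at the start; "wrist_torque": the same for the moment, N m; "grip_width": finger opening in m.
Only numpy, scipy, OpenCV 4.12 (cv2) and the standard library are available. Lean on these libraries where they do the work, as an engineer would, in place of code of your own. Each camera call takes 0.05 s, during which the arm holds its last target.

### The job

The paint jars I need are in the small red chest. Flip its hasp off the staple and swing it up past level, then raise the lid until it stands almost upright by itself, and let go. Leave the hasp of the yellow chest shut.

Things in the scene. Friction and masses are not known exactly. Their poses are not given: they have to be found in the camera images.
- red_chest: Red painted chest fixed to the desk, 85 deep x 170 wide x 94 mm high with its 14 mm thick lid. Origin: centre of the underside; x from front to back, y to its left seen from the robot, z up. In this frame, mm: the lid turns about a line along y through (42.5, 0, 80), the hasp about one along y through (-50.5, 40, 88); a staple loop stands 20 mm out of the front at (-42.5, 40, 64).
- red_pull (a point): Centre of the red chest's hasp pull: a black bar along the chest's y, 34 mm long, 12 mm thick with round ends, on a stem 28 mm in front of the hasp's slotted steel plate (26 wide, 46 mm long). At (-78.5, 40, 49) mm in the chest's frame while the hasp hangs; moves with the hasp. Can be pinched by its ends from above and turns between the finger pads.
- red_handle (a point): Centre of the red chest's lid handle: a black bar along the chest's y, 36 mm long, 12 mm thick with round ends, on two thin stems within its length, 30 mm in front of the lid. At (-76.5, -40, 88) mm in the chest's frame with the lid shut; moves with the lid. Can be pinched by its ends from above and turns between the finger pads.
- red_chest_hasp (a joint): Angle of the red chest's hasp relative to its lid, rad: 0 hanging over the staple, 1.57 pointing straight out to the front (level, with the lid shut), stop at 2.3; it swings out to the front and up. The stiff hinge keeps it where it is left (about 1 N at the pull moves it). Until it is swung off the staple the lid cannot be raised.
- red_chest_lid (a joint): Angle of the red chest's lid, rad: 0 shut, grows as the front edge rises, stop at 1.5 (almost upright). The stiff hinge keeps it where it is left (3 to 5 N at the handle moves it).
- yellow_chest_hasp (a joint): Angle of the hasp of the yellow chest, a bystander of the same make and size as the red one beside it: 0 hanging over its staple; to be left so.

How it is judged (in metres and radians):
On the way, in this order (a step that is already met when the one before it is completed fails the run):
1. the red chest's hasp is swung up clear of the staple while the lid is still shut (value of joint red_chest_hasp above 1.4 rad and value of joint red_chest_lid below 0.12 rad), for 0.2 s.
2. the red chest's lid is raised (value of joint red_chest_lid above 1 rad), for 0.2 s.
At the end, for the whole second after the job is handed in: The red chest's lid stands open by itself, raised by at least 1.0 rad (57 degrees) and at rest; its hasp is still swung up (over 1.2 rad); the yellow chest's hasp still hangs over its staple (under 0.3 rad) (value of joint red_chest_lid above 1 rad and value of joint red_chest_hasp above 1.2 rad and velocity of joint red_chest_lid between -0.05 and 0.05 rad/s and value of joint yellow_chest_hasp below 0.3 rad); the robot touches nothing.
It fails at once if the yellow chest's hasp is flipped (value of joint yellow_chest_hasp above 0.3 rad).
It also fails if it takes over 50 s, if anything falls off the work surface, if the arm or the gripper's body presses on something with over 40 N, if the wrist force passes 120 N, or if a joint passes its speed limit or range.

## Working session

There is one attempt and no reset: what is moved stays moved. The work goes in short steps, Python scripts to look and compute and a tool call to move; the robot and the scene stay as the last step left them, time stands still between calls to the robot, and variables do not carry over. Pictures are saved under pics/ and viewed, and the job is handed in when it is done.

Besides the shell and the picture viewer there is one more tool, called after "Emit:" as name(argument=value, ...) on one line, values as JSON. step_arm: Moves the arm, as the interface text tells. Shift numbers are shares of 0.3 m and turn numbers shares of 45 degrees, none past 1 either way. Its arguments: {"type":"object","properties":{"steps":{"type":"array","items":{"type":"number"}},"grip_force":{"type":"number"}},"required":["steps"]}

```bash
mkdir -p pics; ls
cat > look.py <<'E'
from rig import env, imaging
import cv2, numpy as np, sys
tag=sys.argv[1]
for c in ("scene","top"):
    im,d=imaging.get_image(c); im=im.copy()
    np.savez(f"pics/{tag}_{c}.npz",im=im,d=d)
    K=imaging.get_calibration(c)
    KM=np.array(K["camera_matrix"]);T=np.array(K["world_from_camera"])
    for t in sys.argv[2:]:
        for f in ("pinpoint",):
            for r in getattr(imaging,f)(c,t)[:3]:
                u,v=r["pixel"]; ui,vi=int(round(u)),int(round(v))
                z=d[max(vi-1,0):vi+2,max(ui-1,0):ui+2]; z=np.median(z[z>0]) if (z>0).any() else 0
                p=T@np.r_[np.linalg.inv(KM)@[u,v,1]*z,1]
                print(c,t,round(r["score"],2),np.round([u,v],1),np.round(p[:3],4))
                cv2.circle(im,(ui,vi),3,(0,255,0),1); cv2.putText(im,t[:10],(ui+4,vi),0,.35,(0,255,0),1)
    cv2.imwrite(f"pics/{tag}_{c}.png",cv2.resize(im,(768,576)))
s=env.observe(); print(s["time_s"],s["position"],np.round(s["tool_rot"],3).tolist(),s["grip_width"],s["ft_force"])
E
python3 look.py a red_chest red_pull red_handle
```

```text
pics
top red_chest 0.8 [316.1 188.6] [ 0.4996 -0.1543  0.0972]
top red_pull 0.58 [299.6 222.3] [ 0.4323 -0.1249  0.0562]
top red_handle 0.87 [340.  218.4] [ 0.4397 -0.2039  0.0943]
0.4 [ 0.22765379 -0.50061561  0.248228  ] [[0.91, 0.414, -0.0], [0.414, -0.91, 0.0], [0.0, -0.0, -1.0]] 0.08566030032468204 [ 0.10220415 -0.42401945  0.27832134]
```

View pics/a_top.png

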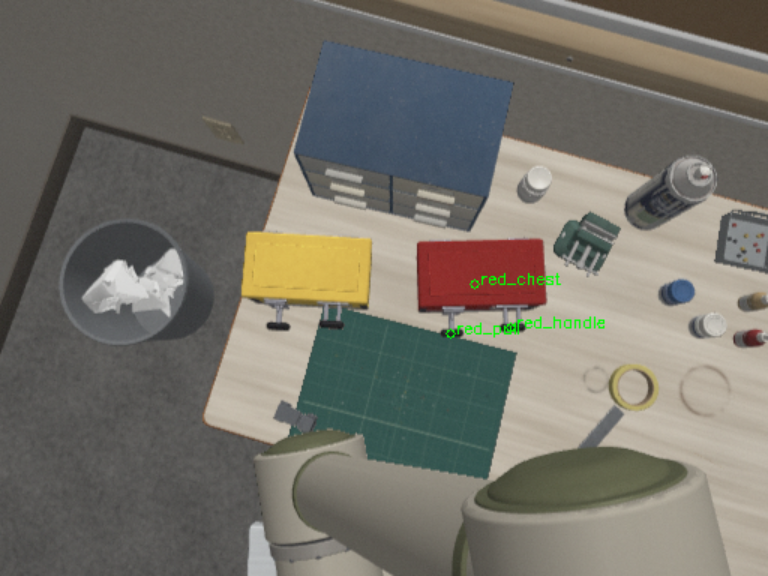

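View pics/a_scene.png

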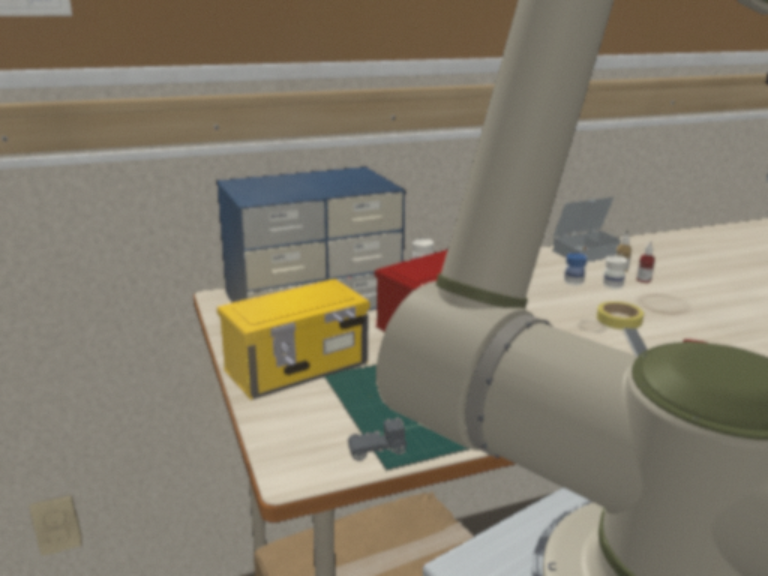

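The top view shows the red chest with its lid top around pixel (481,275) and the pull and handle bars at about (450,333) and (511,327), in the enlarged picture. In the scene view the arm hides most of the red chest. Next I'll fit the chest's pose from the lid's depth.

```bash
cat > fit.py <<'E'
from rig import imaging
import cv2, numpy as np
f=np.load("pics/a_top.npz"); im,d=f["im"],f["d"]
K=imaging.get_calibration("top"); KM=np.array(K["camera_matrix"]);T=np.array(K["world_from_camera"])
v,u=np.mgrid[:384,:512]
P=(np.linalg.inv(KM)@np.stack([u.ravel(),v.ravel(),np.ones(u.size)]))*d.ravel()
W=(T[:3,:3]@P+T[:3,3:]).T.reshape(384,512,3)
b,g,r=[im[...,i].astype(int) for i in range(3)]
red=(r>80)&(g<60)&(b<60)&(abs(W[...,2]-.094)<.006)&(abs(W[...,0]-.5)<.1)&(abs(W[...,1]+.16)<.15)
p=W[red]; print(len(p),p.mean(0),p.min(0),p.max(0))
rc=cv2.minAreaRect(p[:,:2].astype(np.float32)); print(rc)
dark=(im.max(2)<60)&(W[...,2]>.03)&(W[...,2]<.12)&(W[...,0]>.4)&(W[...,0]<.46)&(W[...,1]>-.26)&(W[...,1]<-.08)
n,l,s,c=cv2.connectedComponentsWithStats(dark.astype(np.uint8))
for i in range(1,n):
    if s[i,4]>10: q=W[l==i]; print(s[i],np.median(q,0),q.min(0),q.max(0),(q.min(0)+q.max(0))/2)
ctr=np.array(rc[0]); 
for a in (0,):
    y=p[:,:2]-ctr; e=np.linalg.eigh(y.T@y)[1][:,1]; e=e*np.sign(e[1]); print("y axis",e,"yaw",np.degrees(np.arctan2(-e[0],e[1])))
yaw=np.arctan2(-e[0],e[1]); 
R=np.array([[np.cos(yaw),-np.sin(yaw)],[np.sin(yaw),np.cos(yaw)]])
for n_,m in dict(pull=(-.0785,.04),handle=(-.0765,-.04),hinge=(.0425,0)).items(): print(n_,ctr+R@m)
E
python3 fit.py
```

```text
3588 [ 0.51430902 -0.16240515  0.09538943] [ 0.46640285 -0.25151674  0.08822975] [ 0.56274729 -0.07514707  0.09995961]
((0.5144963264465332, -0.16309860348701477), (0.09115737676620483, 0.1740507334470749), 2.774336814880371)
[333 216  17   5  65] [ 0.44043431 -0.20776485  0.09325762] [ 0.43619794 -0.22289712  0.08940408] [ 0.4452041  -0.19032915  0.09864373] [ 0.44070102 -0.20661313  0.0940239 ]
[294 220  14   5  65] [ 0.4329929  -0.12628706  0.05521034] [ 0.4284041  -0.14102156  0.05124691] [ 0.43779749 -0.1131642   0.05867307] [ 0.43310079 -0.12709288  0.05495999]
y axis [-0.05102074  0.99869759] yaw 2.9245427204608063
pull [ 0.43405774 -0.12715583]
handle [ 0.44013679 -0.20694959]
hinge [ 0.55694097 -0.16093022]
```

The lid rectangle and the two black bars agree to about 1 mm. That gives centre (0.514,-0.163), yaw 2.9°, the pull at (0.434,-0.127) and the handle at (0.440,-0.207). Next is a planner helper that prints the rows, and I'll check the cabinet's clearance.

```bash
cat >> fit.py <<'E'
cab=(W[...,0]>.53)&(W[...,0]<.8)&(W[...,1]>-.3)&(W[...,1]<.1)&(W[...,2]>.11)
q=W[cab]; print("cabinet", len(q), q.min(0),q.max(0)); 
for y0 in (-.2,-.18,-.16,-.14,-.12,-.1):
    s=q[abs(q[:,1]-y0)<.01]; print(y0, s[:,0].min() if len(s) else None, s[:,2].max() if len(s) else None)
E
python3 fit.py | sed -n '/cabinet/,$p'
cat > plan.py <<'E'
from rig import env
import numpy as np
from scipy.spatial.transform import Rotation as Ro
yaw=np.radians(2.9); C=np.array([.5143,-.163,0.])
Rc=Ro.from_euler('z',yaw).as_matrix()
def tool(t): # tilt deg; fingers forward
    base=Rc@np.array([[1,0,0],[0,-1,0],[0,0,-1.]])
    return base@Ro.from_euler('y',t,degrees=True).as_matrix()
def hasp(th): return np.array([-.0505+.039*-np.sin(th)-.028*np.cos(th), .04, .088-.039*np.cos(th)+.028*np.sin(th)])
def lid(f): return np.array([.0425-.119*np.cos(f)+.008*np.sin(f),-.04,.08+.119*np.sin(f)+.008*np.cos(f)])
def w(p): return C+Rc@np.asarray(p)
def rows(targets, start=None):
    """targets: (open, chest-frame grasp point, tilt)"""
    s=env.observe()
    p0=np.array(s["position"]);R0=np.array(s["tool_rot"])
    if start is not None: # commanded (chest grasp pt, tilt)
        R0=tool(start[1]); p0=w(start[0])+.002*R0[:,2]
    print("now",np.round(s["time_s"],2),np.round(s["position"],4),"w",round(s["grip_width"],4),"F",np.round(s["ft_force"],1), "offs from start mm",np.round((np.array(s["position"])-p0)*1e3,1))
    for o,pt,t in targets:
        Rt=tool(t); pw=w(pt)+.002*Rt[:,2]
        d=R0.T@(pw-p0)/.3; r=Ro.from_matrix(R0.T@Rt).as_rotvec(degrees=True)/45
        print([o]+[round(float(x),3)+0. for x in np.r_[d,r]], "world",np.round(pw,3))
E
python3 - <<'E'
from plan import *
print(hasp(0),lid(0),w(hasp(0)),w(lid(0)))
h=hasp(0)
rows([(.6,h+[0,0,.12],20)])
E
```

```text
cabinet 20975 [ 0.59281152 -0.29997307  0.11001095] [0.79999509 0.08588125 0.39863592]
-0.2 0.7271289865461572 0.35927599831021817
-0.18 0.6548696239768336 0.3573615798047227
-0.16 0.5928115247137087 0.3496007127468541
-0.14 0.5947072573823902 0.34001523112835363
-0.12 0.5936951077973861 0.316348205504015
-0.1 0.5948612468355707 0.31611722920213237
[-0.0785  0.04    0.049 ] [-0.0765 -0.04    0.088 ] [ 0.43387681 -0.12702277  0.049     ] [ 0.43992169 -0.20681913  0.088     ]
now 0.4 [ 0.2277 -0.5006  0.2482] w 0.0857 F [ 0.1 -0.4  0.3] offs from start mm [0. 0. 0.]
[0.6, 1.143, -0.848, 0.271, -0.084, 0.439, 0.474] world [ 0.435 -0.127  0.167]
```

Emit:
step_arm(steps=[0.6, 0.6, -0.44, 0, -0.084, 0.439, 0.474, 0.6, 0.6, -0.44, 0, -0.084, 0.439, 0.474, 0.6, 0.6, -0.44, 0, -0.084, 0.439, 0.474, 0.6, 0.6, -0.44, 0, -0.084, 0.439, 0.474, 0.6, 0.6, -0.44, 0, -0.084, 0.439, 0.474, 0.6, 0.6, -0.44, 0, -0.084, 0.439, 0.474, 0.6, 0.6, -0.44, 0, -0.084, 0.439, 0.474, 0.6, 0.6, -0.44, 0, -0.084, 0.439, 0.474], grip_force=30)

```text
time_s: 1.2
position: [0.3367, -0.307, 0.2484]
tool_rot: [[0.939, 0.05, 0.341], [0.047, -0.999, 0.016], [0.342, 0.001, -0.94]]
ft_force: [-0.3, 0.2, -0.0]
grip_width: 0.0513
```

Run:
```python
from plan import *
h=hasp(0)
rows([(.6,h+[0,0,.12],20)])
```

```text
now 1.2 [ 0.3367 -0.307   0.2484] w 0.0513 F [-0.3  0.2 -0. ] offs from start mm [0. 0. 0.]
[0.6, 0.242, -0.583, 0.376, 0.001, 0.0, 0.0] world [ 0.435 -0.127  0.167]
```

Emit:
step_arm(steps=[0.6, 0.242, -0.583, 0.376, 0.001, 0, 0, 0.6, 0.242, -0.583, 0.376, 0.001, 0, 0, 0.6, 0.242, -0.583, 0.376, 0.001, 0, 0, 0.6, 0.242, -0.583, 0.376, 0.001, 0, 0, 0.6, 0.242, -0.583, 0.376, 0.001, 0, 0, 0.6, 0.242, -0.583, 0.376, 0.001, 0, 0, 0.6, 0.242, -0.583, 0.376, 0.001, 0, 0, 0.6, 0.242, -0.583, 0.376, 0.001, 0, 0])

```text
time_s: 2.0
position: [0.4348, -0.1275, 0.1675]
tool_rot: [[0.938, 0.049, 0.342], [0.046, -0.999, 0.016], [0.342, 0.0, -0.94]]
ft_force: [0.7, -0.2, -0.5]
grip_width: 0.051
```

```bash
python3 look.py b red_pull red_handle
python3 - <<'E'
from plan import *
h=hasp(0)
rows([(.6,h+[0,0,.06],20),(.6,h,20)])
E
```

```text
scene red_handle 0.88 [331.6 184.7] [ 0.4366 -0.2054  0.0917]
top red_pull 0.58 [298.9 219. ] [ 0.4258 -0.1073  0.2377]
top red_handle 0.83 [342.4 217.3] [ 0.4322 -0.1852  0.2162]
2.3 [ 0.43458739 -0.12646279  0.16726931] [[0.938, 0.05, 0.342], [0.047, -0.999, 0.017], [0.342, -0.0, -0.94]] 0.05156385513073836 [-0.09423913 -0.77535668 -0.29957546]
now 2.3 [ 0.4346 -0.1265  0.1673] w 0.0516 F [-0.1 -0.8 -0.3] offs from start mm [0. 0. 0.]
[0.6, -0.069, 0.002, 0.188, 0.0, 0.0, -0.001] world [ 0.435 -0.127  0.107]
[0.6, -0.137, 0.002, 0.376, 0.0, 0.0, -0.001] world [ 0.435 -0.127  0.047]
```

View pics/b_scene.png

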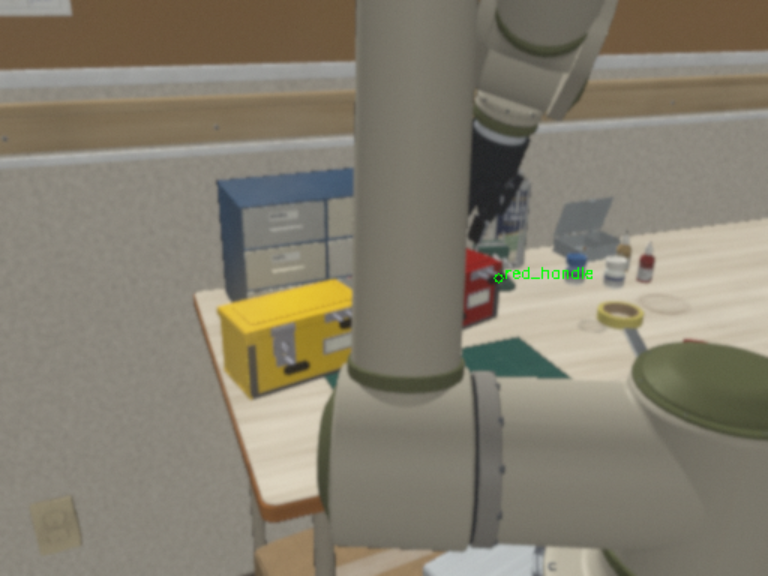

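The gripper hangs above the pull. The scene camera sees the handle at (498,278) in the enlarged picture, which agrees with the fit. I'll descend and close.

Emit:
step_arm(steps=[0.6, -0.035, 0, 0.095, 0, 0, 0, 0.6, -0.069, 0, 0.188, 0, 0, 0, 0.6, -0.095, 0, 0.26, 0, 0, 0, 0.6, -0.12, 0, 0.33, 0, 0, 0, 0.6, -0.137, 0, 0.376, 0, 0, 0, 0.6, -0.137, 0, 0.376, 0, 0, 0])

```text
time_s: 2.9
position: [0.4341, -0.1257, 0.0457]
tool_rot: [[0.939, 0.05, 0.339], [0.046, -0.999, 0.02], [0.34, -0.003, -0.941]]
ft_force: [0.2, -0.2, -0.2]
grip_width: 0.0513
```

Emit:
step_arm(steps=[0.2, 0, 0, 0, 0, 0, 0, 0.2, 0, 0, 0, 0, 0, 0, 0.2, 0, 0, 0, 0, 0, 0, 0.2, 0, 0, 0, 0, 0, 0, 0.2, 0, 0, 0, 0, 0, 0, 0.2, 0, 0, 0, 0, 0, 0], grip_force=30)

```text
time_s: 3.5
position: [0.435, -0.127, 0.0479]
tool_rot: [[0.938, 0.05, 0.343], [0.048, -0.999, 0.015], [0.343, 0.003, -0.939]]
ft_force: [-2.8, -6.3, -4.3]
grip_width: 0.0315
```

Run:
```python
from plan import *
rows([(.2,hasp(a),20) for a in np.array([.2,.45,.7,.95,1.2,1.45,1.7,1.9,2.0,2.0])],start=(hasp(0),20))
```

```text
now 3.5 [ 0.435  -0.127   0.0479] w 0.0315 F [-2.8 -6.3 -4.3] offs from start mm [0.4 0.  0.8]
[0.2, -0.015, 0.0, -0.028, 0.0, 0.0, 0.0] world [ 0.427 -0.127  0.053]
[0.2, -0.026, 0.0, -0.066, 0.0, 0.0, 0.0] world [ 0.42  -0.128  0.063]
[0.2, -0.027, 0.0, -0.106, 0.0, 0.0, 0.0] world [ 0.416 -0.128  0.074]
[0.2, -0.018, 0.0, -0.145, 0.0, 0.0, 0.0] world [ 0.415 -0.128  0.086]
[0.2, 0.0, 0.0, -0.181, 0.0, 0.0, 0.0] world [ 0.416 -0.128  0.098]
[0.2, 0.027, 0.0, -0.211, 0.0, 0.0, 0.0] world [ 0.42  -0.128  0.109]
[0.2, 0.06, 0.0, -0.233, 0.0, 0.0, 0.0] world [ 0.428 -0.127  0.119]
[0.2, 0.09, 0.0, -0.244, 0.0, 0.0, 0.0] world [ 0.435 -0.127  0.125]
[0.2, 0.105, 0.0, -0.248, 0.0, 0.0, 0.0] world [ 0.439 -0.127  0.128]
[0.2, 0.105, 0.0, -0.248, 0.0, 0.0, 0.0] world [ 0.439 -0.127  0.128]
```

Pinched at 31.5 mm for a 34 mm bar with round ends, which is plausible. I'll swing slowly and watch the force.

Emit:
step_arm(steps=[0.2, -0.008, 0, -0.014, 0, 0, 0, 0.2, -0.015, 0, -0.028, 0, 0, 0, 0.2, -0.021, 0, -0.047, 0, 0, 0, 0.2, -0.026, 0, -0.066, 0, 0, 0, 0.2, -0.027, 0, -0.086, 0, 0, 0, 0.2, -0.027, 0, -0.106, 0, 0, 0, 0.2, -0.027, 0, -0.106, 0, 0, 0])

```text
time_s: 4.2
position: [0.4166, -0.1279, 0.0757]
tool_rot: [[0.938, 0.05, 0.344], [0.048, -0.999, 0.015], [0.344, 0.003, -0.939]]
ft_force: [0.1, -5.6, -1.1]
grip_width: 0.031
```

Run:
```python
from plan import *
rows([(.2,hasp(a),20) for a in np.array([.95,1.2,1.45,1.7,1.9,2.0,2.05])],start=(hasp(.7),20))
```

```text
now 4.2 [ 0.4166 -0.1279  0.0757] w 0.031 F [ 0.1 -5.6 -1.1] offs from start mm [0.6 0.1 1.4]
[0.2, 0.009, 0.0, -0.039, 0.0, 0.0, 0.0] world [ 0.415 -0.128  0.086]
[0.2, 0.027, 0.0, -0.074, 0.0, 0.0, 0.0] world [ 0.416 -0.128  0.098]
[0.2, 0.054, 0.0, -0.104, 0.0, 0.0, 0.0] world [ 0.42  -0.128  0.109]
[0.2, 0.087, 0.0, -0.127, 0.0, 0.0, 0.0] world [ 0.428 -0.127  0.119]
[0.2, 0.117, 0.0, -0.138, 0.0, 0.0, 0.0] world [ 0.435 -0.127  0.125]
[0.2, 0.132, 0.0, -0.142, 0.0, 0.0, 0.0] world [ 0.439 -0.127  0.128]
[0.2, 0.14, 0.0, -0.143, 0.0, 0.0, 0.0] world [ 0.441 -0.127  0.129]
```

Emit:
step_arm(steps=[0.2, 0.009, 0, -0.039, 0, 0, 0, 0.2, 0.027, 0, -0.074, 0, 0, 0, 0.2, 0.04, 0, -0.09, 0, 0, 0, 0.2, 0.054, 0, -0.104, 0, 0, 0, 0.2, 0.07, 0, -0.116, 0, 0, 0, 0.2, 0.087, 0, -0.127, 0, 0, 0, 0.2, 0.117, 0, -0.138, 0, 0, 0, 0.2, 0.132, 0, -0.142, 0, 0, 0, 0.2, 0.132, 0, -0.142, 0, 0, 0, 0.2, 0.132, 0, -0.142, 0, 0, 0])

```text
time_s: 5.2
position: [0.4391, -0.1265, 0.1287]
tool_rot: [[0.938, 0.051, 0.343], [0.049, -0.999, 0.015], [0.343, 0.003, -0.939]]
ft_force: [2.1, -5.5, -3.2]
grip_width: 0.0306
```

```bash
python3 look.py c red_pull
python3 - <<'E'
from plan import *
rows([(.6,hasp(2.),20), (.6,hasp(2.)+[-.025,0,.06],20)],start=(hasp(2.),20))
E
```

```text
scene red_pull 0.39 [302.2 178.6] [0.1376 0.1511 0.285 ]
top red_pull 0.52 [300.4 220.1] [ 0.4142 -0.0972  0.3756]
5.4 [ 0.4390266  -0.12645992  0.12866293] [[0.938, 0.051, 0.343], [0.049, -0.999, 0.015], [0.343, 0.003, -0.939]] 0.03109680465127132 [ 2.36094639 -4.79430258 -3.98938588]
now 5.4 [ 0.439  -0.1265  0.1287] w 0.0311 F [ 2.4 -4.8 -4. ] offs from start mm [0.3 0.3 0.9]
[0.6, 0.0, 0.0, 0.0, 0.0, 0.0, 0.0] world [ 0.439 -0.127  0.128]
[0.6, -0.01, 0.0, -0.216, 0.0, 0.0, 0.0] world [ 0.414 -0.128  0.188]
```

View pics/c_top.png

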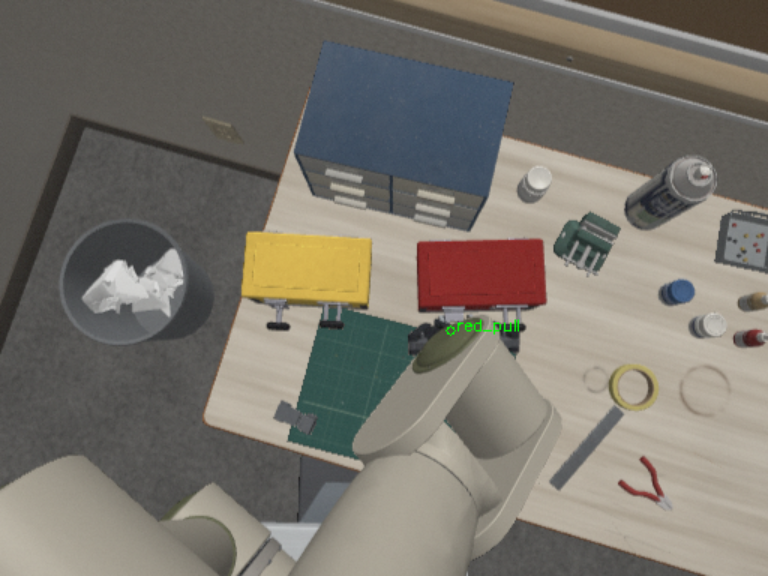

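The wrist hides the pull, but the steel plate appears raised at about (455,313). I'll release, retract and look again.

Emit:
step_arm(steps=[0.6, 0, 0, 0, 0, 0, 0, 0.6, 0, 0, 0, 0, 0, 0, 0.6, 0, 0, 0, 0, 0, 0, 0.6, 0, 0, 0, 0, 0, 0, 0.6, 0, 0, -0.05, 0, 0, 0, 0.6, 0, 0, -0.12, 0, 0, 0, 0.6, -0.01, 0, -0.216, 0, 0, 0, 0.6, -0.2, 0.15, -0.216, 0, 0, 0, 0.6, -0.3, 0.266, -0.216, 0, 0, 0, 0.6, -0.3, 0.266, -0.216, 0, 0, 0])

```text
time_s: 6.4
position: [0.3344, -0.2128, 0.1574]
tool_rot: [[0.939, 0.048, 0.341], [0.045, -0.999, 0.017], [0.342, -0.0, -0.94]]
ft_force: [0.8, 0.2, 0.0]
grip_width: 0.0516
```

```bash
python3 look.py d red_pull red_handle
python3 - <<'E'
from plan import *
print(w(hasp(2.)))
rows([(.6,lid(0)+[0,0,.1],20)])
E
```

```text
scene red_handle 0.78 [330.9 181.7] [ 0.4496 -0.216   0.0917]
top red_pull 0.78 [303.2 218.4] [ 4.450e-01 -1.381e-01  2.000e-04]
top red_handle 0.59 [343.7 216.9] [ 0.443  -0.2115  0.0938]
6.7 [ 0.33669514 -0.21007376  0.15798368] [[0.938, 0.052, 0.342], [0.049, -0.999, 0.018], [0.342, -0.0, -0.94]] 0.05173732917155217 [ 0.39698369  0.00065507 -0.43428345]
[ 0.43806096 -0.12681081  0.12969005]
now 6.7 [ 0.3367 -0.2101  0.158 ] w 0.0517 F [ 0.4  0.  -0.4] offs from start mm [0. 0. 0.]
[0.6, 0.358, 0.007, 0.03, -0.001, 0.0, 0.002] world [ 0.441 -0.207  0.186]
```

View pics/d_top.png

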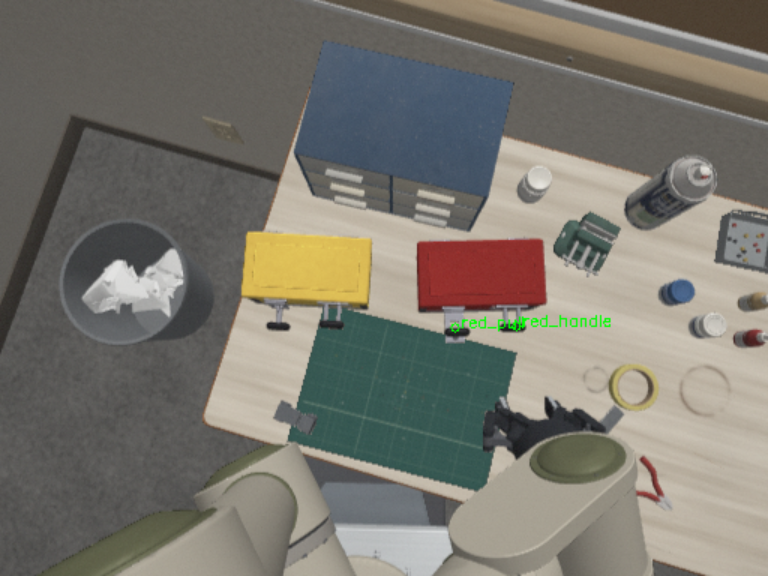

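View pics/d_scene.png

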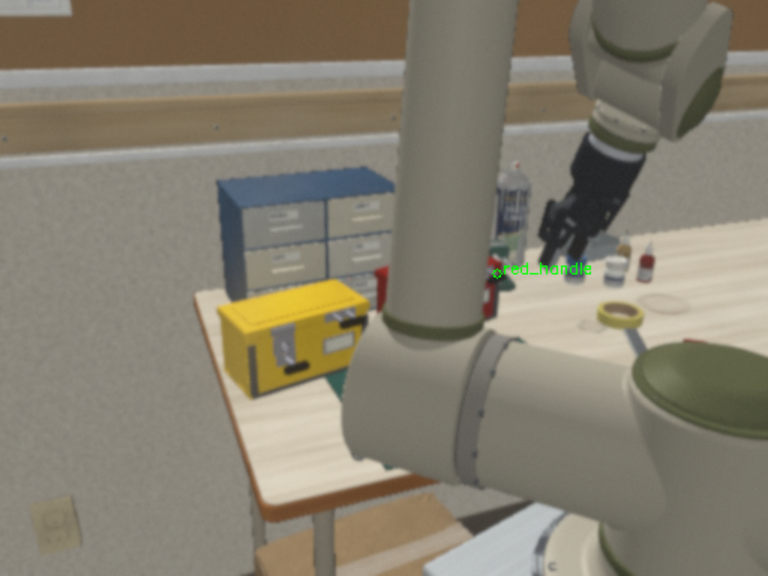

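From above, the hasp plate now points out to the front, with the pull bar at (457,331) on top of it. The yellow hasp is untouched. I'll measure the hasp angle from the depth.

```bash
sed -e 's/a_top/d_top/' -e 's/W\[...,2\]<.12/W[...,2]<.16/' fit.py > fit2.py; python3 fit2.py | head -6
python3 - <<'E'
from plan import *
for a in (1.57,1.7,1.8,1.9,2.0,2.1): print(a,w(hasp(a)))
E
```

```text
3588 [ 0.51428997 -0.16245848  0.09547626] [ 0.46635927 -0.25098869  0.0884929 ] [ 0.56250529 -0.07523225  0.09995023]
((0.5142790079116821, -0.16290773451328278), (0.09150085598230362, 0.1737426072359085), 2.549553871154785)
[333 216  17   5  61] [ 0.44032547 -0.20787727  0.09368517] [ 0.4361639  -0.22270114  0.09028969] [ 0.4452166  -0.1899008   0.09738826] [ 0.44069025 -0.20630097  0.09383897]
[297 219  16   6  71] [ 0.43003584 -0.12682981  0.12917134] [ 0.4243888  -0.14274903  0.12333017] [ 0.43444446 -0.11320033  0.13337817] [ 0.42941663 -0.12797468  0.12835417]
y axis [-0.05031509  0.99873339] yaw 2.8840599319657088
pull [ 0.43386583 -0.12690813]
1.57 [ 0.42286864 -0.12758042  0.11596893]
1.7 [ 0.42681858 -0.12738033  0.12079155]
1.8 [ 0.43026305 -0.12720584  0.12412862]
1.9 [ 0.43402303 -0.12701536  0.1271047 ]
2.0 [ 0.43806096 -0.12681081  0.12969005]
2.1 [ 0.44233649 -0.12659422  0.13185886]
```

The hasp stands at about 1.8 rad (bar centre near z 0.123), past level, and the lid is still shut. On to the handle.

Emit:
step_arm(steps=[0.6, 0.05, 0, -0.08, 0, 0, 0, 0.6, 0.2, 0.007, -0.04, 0, 0, 0, 0.6, 0.358, 0.007, 0.03, 0, 0, 0, 0.6, 0.358, 0.007, 0.03, 0, 0, 0, 0.6, 0.358, 0.007, 0.03, 0, 0, 0])

```text
time_s: 7.2
position: [0.4411, -0.2059, 0.1857]
tool_rot: [[0.939, 0.055, 0.341], [0.051, -0.998, 0.02], [0.341, -0.001, -0.94]]
ft_force: [-0.5, -0.1, 0.6]
grip_width: 0.0514
```

Run:
```python
from plan import *
rows([(.6,lid(0)+[0,0,.04],20),(.6,lid(0),20)])
```

```text
now 7.2 [ 0.4411 -0.2059  0.1857] w 0.0514 F [-0.5 -0.1  0.6] offs from start mm [0. 0. 0.]
[0.6, -0.069, 0.003, 0.186, -0.003, 0.001, 0.005] world [ 0.441 -0.207  0.126]
[0.6, -0.115, 0.003, 0.312, -0.003, 0.001, 0.005] world [ 0.441 -0.207  0.086]
```

Emit:
step_arm(steps=[0.6, -0.035, 0.003, 0.095, 0, 0, 0.005, 0.6, -0.069, 0.003, 0.186, 0, 0, 0.005, 0.6, -0.095, 0.003, 0.26, 0, 0, 0.005, 0.6, -0.115, 0.003, 0.312, 0, 0, 0.005, 0.6, -0.115, 0.003, 0.312, 0, 0, 0.005, 0.6, -0.115, 0.003, 0.312, 0, 0, 0.005])

```text
time_s: 7.8
position: [0.4395, -0.2085, 0.0869]
tool_rot: [[0.939, 0.047, 0.342], [0.043, -0.999, 0.018], [0.342, -0.002, -0.94]]
ft_force: [0.1, 0.2, -0.3]
grip_width: 0.0511
```

Emit:
step_arm(steps=[0.2, 0, 0, 0, 0, 0, 0, 0.2, 0, 0, 0, 0, 0, 0, 0.2, 0, 0, 0, 0, 0, 0, 0.2, 0, 0, 0, 0, 0, 0, 0.2, 0, 0, 0, 0, 0, 0, 0.2, 0, 0, 0, 0, 0, 0], grip_force=40)

```text
time_s: 8.4
position: [0.4396, -0.2074, 0.0876]
tool_rot: [[0.938, 0.048, 0.342], [0.044, -0.999, 0.019], [0.343, -0.003, -0.939]]
ft_force: [-3.3, 6.5, 9.7]
grip_width: 0.0328
```

Run:
```python
from plan import *
rows([(.2,lid(a),20) for a in np.array([.1,.2,.3,.4,.5,.6,.7])],start=(lid(0),20))
```

```text
now 8.4 [ 0.4396 -0.2074  0.0876] w 0.0328 F [-3.3  6.5  9.7] offs from start mm [-1.  -0.6  1.5]
[0.2, 0.018, 0.0, -0.035, 0.0, 0.0, 0.0] world [ 0.442 -0.207  0.098]
[0.2, 0.039, 0.0, -0.069, 0.0, 0.0, 0.0] world [ 0.445 -0.207  0.11 ]
[0.2, 0.064, 0.0, -0.1, 0.0, 0.0, 0.0] world [ 0.448 -0.206  0.121]
[0.2, 0.091, 0.0, -0.129, 0.0, 0.0, 0.0] world [ 0.453 -0.206  0.132]
[0.2, 0.122, 0.0, -0.155, 0.0, 0.0, 0.0] world [ 0.459 -0.206  0.142]
[0.2, 0.154, 0.0, -0.177, 0.0, 0.0, 0.0] world [ 0.466 -0.206  0.152]
[0.2, 0.189, 0.0, -0.196, 0.0, 0.0, 0.0] world [ 0.474 -0.205  0.161]
```

Emit:
step_arm(steps=[0.2, 0.018, 0, -0.035, 0, 0, 0, 0.2, 0.039, 0, -0.069, 0, 0, 0, 0.2, 0.064, 0, -0.1, 0, 0, 0, 0.2, 0.091, 0, -0.129, 0, 0, 0, 0.2, 0.122, 0, -0.155, 0, 0, 0, 0.2, 0.154, 0, -0.177, 0, 0, 0, 0.2, 0.189, 0, -0.196, 0, 0, 0, 0.2, 0.189, 0, -0.196, 0, 0, 0])

```text
time_s: 9.2
position: [0.4736, -0.2058, 0.1621]
tool_rot: [[0.938, 0.048, 0.342], [0.044, -0.999, 0.02], [0.343, -0.003, -0.939]]
ft_force: [-0.4, 8.5, -0.0]
grip_width: 0.0325
```

```bash
python3 look.py e red_handle
python3 - <<'E'
from plan import *
rows([(.2,lid(a),20) for a in np.array([.8,.9,1.,1.1,1.2,1.3,1.37])],start=(lid(.7),20))
E
```

```text
scene red_handle 0.71 [326.4 152. ] [ 0.4638 -0.2099  0.1563]
top red_handle 0.95 [346.7 200.7] [ 0.4532 -0.1786  0.2856]
top red_handle 0.66 [315.8 191.1] [ 0.4804 -0.1411  0.1948]
9.4 [ 0.47314633 -0.205862    0.16156877] [[0.939, 0.048, 0.342], [0.044, -0.999, 0.02], [0.342, -0.004, -0.94]] 0.03288708210443346 [ 1.33694831  7.2676796  -0.26316561]
now 9.4 [ 0.4731 -0.2059  0.1616] w 0.0329 F [ 1.3  7.3 -0.3] offs from start mm [-0.6 -0.8  0.7]
[0.2, 0.037, 0.0, -0.016, 0.0, 0.0, 0.0] world [ 0.482 -0.205  0.169]
[0.2, 0.074, 0.0, -0.028, 0.0, 0.0, 0.0] world [ 0.492 -0.204  0.176]
[0.2, 0.113, 0.0, -0.036, 0.0, 0.0, 0.0] world [ 0.502 -0.204  0.183]
[0.2, 0.153, 0.0, -0.04, 0.0, 0.0, 0.0] world [ 0.513 -0.203  0.188]
[0.2, 0.193, 0.0, -0.04, 0.0, 0.0, 0.0] world [ 0.524 -0.203  0.192]
[0.2, 0.232, 0.0, -0.036, 0.0, 0.0, 0.0] world [ 0.535 -0.202  0.195]
[0.2, 0.26, 0.0, -0.031, 0.0, 0.0, 0.0] world [ 0.544 -0.202  0.196]
```

View pics/e_top.png

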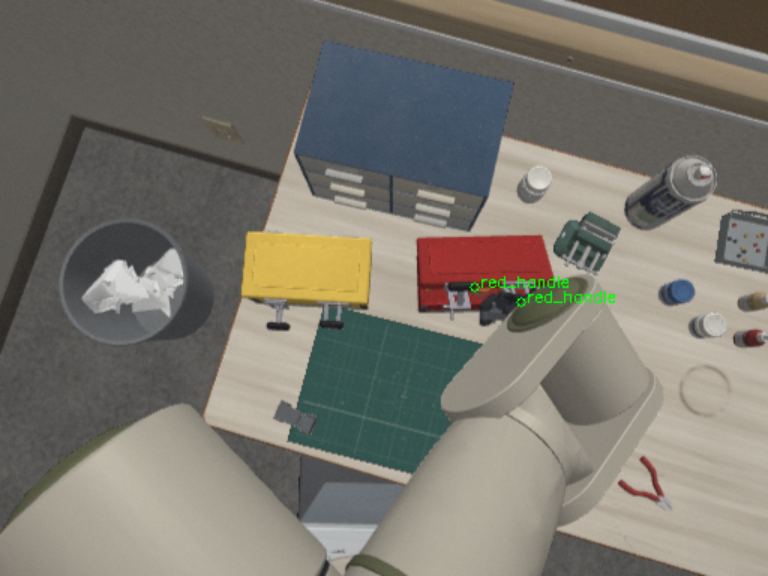

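The lid is rising, with the gripper still on the handle at about (500,305) and the hasp pull raised at (457,287). I'll keep going.

Emit:
step_arm(steps=[0.2, 0.037, 0, -0.016, 0, 0, 0, 0.2, 0.074, 0, -0.028, 0, 0, 0, 0.2, 0.113, 0, -0.036, 0, 0, 0, 0.2, 0.153, 0, -0.04, 0, 0, 0, 0.2, 0.193, 0, -0.04, 0, 0, 0, 0.2, 0.232, 0, -0.036, 0, 0, 0, 0.2, 0.26, 0, -0.031, 0, 0, 0, 0.2, 0.26, 0, -0.031, 0, 0, 0, 0.2, 0.26, 0, -0.031, 0, 0, 0, 0.2, 0.26, 0, -0.031, 0, 0, 0])

```text
time_s: 10.4
position: [0.5427, -0.2039, 0.1964]
tool_rot: [[0.939, 0.047, 0.341], [0.043, -0.999, 0.018], [0.342, -0.002, -0.94]]
ft_force: [0.2, -0.5, -0.2]
grip_width: 0.0168
```

Run:
```python
from plan import *
rows([(.6,lid(1.37),20),(.6,lid(1.37)+[-.02,0,.055],20),(.6,lid(1.37)+[-.09,-.03,.08],20)],start=(lid(1.37),20))
```

```text
now 10.4 [ 0.5427 -0.2039  0.1964] w 0.0168 F [ 0.2 -0.5 -0.2] offs from start mm [-0.9 -2.3  0. ]
[0.6, 0.0, 0.0, 0.0, 0.0, 0.0, 0.0] world [ 0.544 -0.202  0.196]
[0.6, 0.0, 0.0, -0.195, 0.0, 0.0, 0.0] world [ 0.524 -0.203  0.251]
[0.6, -0.191, 0.1, -0.353, 0.0, 0.0, 0.0] world [ 0.455 -0.236  0.276]
```

The grip has slipped: the opening is 16.8 mm. I'll look before moving.

```bash
python3 look.py f red_handle red_pull
```

```text
scene red_handle 0.51 [316.3 141.9] [ 0.4851 -0.199   0.1749]
top red_pull 0.79 [305.5 171.1] [ 0.5138 -0.1204  0.2111]
10.7 [ 0.54293752 -0.20391269  0.19639401] [[0.939, 0.047, 0.341], [0.044, -0.999, 0.018], [0.342, -0.002, -0.94]] 0.017200963747835685 [-0.27935255  0.7244945  -0.06624996]
```

View pics/f_top.png

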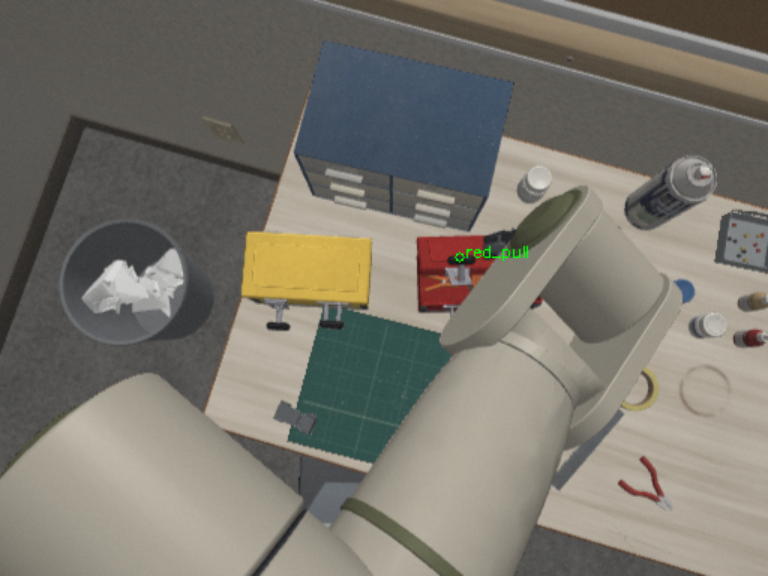

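View pics/f_scene.png

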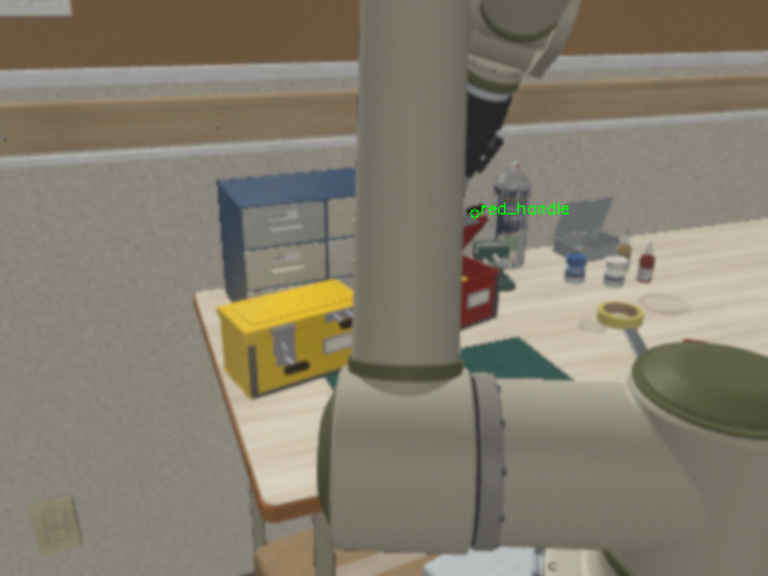

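The fingers came off the bar and closed above the lid, and nothing is touching now (force near 0). The lid stays at about 0.85 rad by itself, with the handle near (474,214) in the scene picture, and the hasp pull is still up at (460,258) in the top one. I'll retract up and back, then push the lid up from the front of the handle with shut fingers, which can't slip the way the pinch did.

Emit:
step_arm(steps=[0.2, 0, 0, -0.1, 0, 0, 0, 0.2, 0, 0, -0.2, 0, 0, 0, 0, -0.15, 0, -0.25, 0, 0, 0, 0, -0.3, 0.05, -0.2, 0, 0, 0, 0, -0.45, 0.05, -0.14, 0, 0, 0, 0, -0.45, 0.05, -0.14, 0, 0, 0, 0, -0.45, 0.05, -0.14, 0, 0, 0])

```text
time_s: 11.4
position: [0.4024, -0.2259, 0.1897]
tool_rot: [[0.939, 0.045, 0.342], [0.042, -0.999, 0.017], [0.342, -0.002, -0.94]]
ft_force: [-0.2, -0.3, 0.2]
grip_width: -0.0001
```

```bash
python3 look.py g red_handle red_pull
cat > ang.py <<'E'
import sys
from plan import *
from rig import imaging
f=np.load(sys.argv[1]); im,d=f["im"],f["d"]
K=imaging.get_calibration("top"); KM=np.array(K["camera_matrix"]);T=np.array(K["world_from_camera"])
v,u=np.mgrid[:384,:512]
P=(np.linalg.inv(KM)@np.stack([u.ravel(),v.ravel(),np.ones(u.size)]))*d.ravel()
Q=((T[:3,:3]@P+T[:3,3:]).T-C)@Rc
b,g,r=[im[...,i].astype(int).ravel() for i in range(3)]
red=(r>80)&(g<60)&(b<60)&(Q[:,2]>.1)&(abs(Q[:,1])<.08)&(abs(Q[:,0])<.1)&(Q[:,2]<.25)
q=Q[red]; print(len(q)); 
if len(q)>20:
    A=np.polyfit(q[:,2],q[:,0],1); print("lid angle from plane",np.arctan2(1,-A[0]),"resid",np.std(q[:,0]-np.polyval(A,q[:,2])))
dk=(im.max(2).ravel()<60)&(Q[:,2]>.1)&(Q[:,2]<.26)&(abs(Q[:,0])<.1)
for y0,n in((-.04,"handle"),(.04,"pull")):
    s=Q[dk&(abs(Q[:,1]-y0)<.024)]
    if len(s): print(n,len(s),np.median(s,0).round(4),s.min(0).round(4),s.max(0).round(4))
E
python3 ang.py pics/g_top.npz
```

```text
scene red_handle 0.63 [317.5 140.4] [0.1707 0.1003 0.3109]
top red_handle 0.76 [348.8 187.3] [ 0.4906 -0.2034  0.1835]
top red_pull 0.57 [308.2 174.9] [ 0.5071 -0.1253  0.2106]
top red_pull 0.5 [317.4 189.5] [ 0.5041 -0.1626  0.0547]
11.7 [ 0.40348081 -0.22560978  0.19022482] [[0.938, 0.048, 0.342], [0.045, -0.999, 0.017], [0.343, -0.0, -0.939]] -0.0001249147641455415 [ 0.78642489  0.16269662 -0.06897842]
1563
lid angle from plane 0.8722766022315397 resid 0.004632689954612327
handle 92 [-0.0255 -0.0417  0.1832] [-0.0309 -0.0566  0.1697] [-0.0176 -0.0234  0.1872]
pull 82 [-0.0021  0.04    0.2108] [-0.0072  0.0241  0.2074] [0.0025 0.0544 0.2143]
```

View pics/g_top.png

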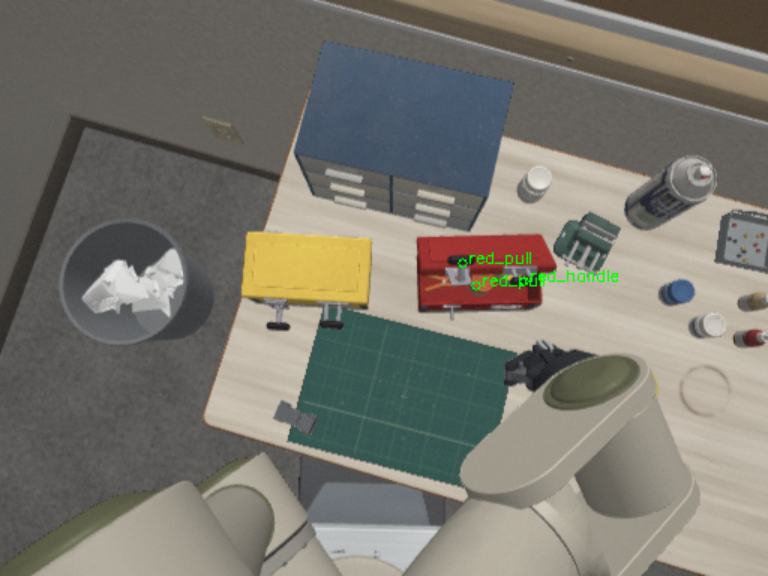

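The top view shows the lid standing open at 0.9 rad by both the plane fit and the handle position. The handle is at (523,281) and the hasp still points up at (462,262). I'll go to the pre-contact pose in front of the bar, then push.

```bash
cat >> plan.py <<'E'
def push(f,back=.017,along=.005,t=20):
    tx=np.array([np.cos(np.radians(t)),0,np.sin(np.radians(t))]); tz=np.array([np.sin(np.radians(t)),0,-np.cos(np.radians(t))])
    return lid(f)-back*tx-along*tz
E
python3 - <<'E'
from plan import *
print(lid(.9))
rows([(0,push(.9,.04),20)])
rows([(0,push(a),20) for a in np.arange(.9,1.41,.05)],start=(push(.9,.04),20))
E
```

```text
[-0.02520497 -0.04        0.17818878]
now 11.7 [ 0.4035 -0.2256  0.1902] w -0.0001 F [ 0.8  0.2 -0.1] offs from start mm [0. 0. 0.]
[0, 0.13, -0.057, 0.129, 0.0, -0.001, -0.003] world [ 0.453 -0.206  0.167]
now 11.7 [ 0.4035 -0.2256  0.1902] w -0.0001 F [ 0.8  0.2 -0.1] offs from start mm [-49.1 -19.4  22.9]
[0, 0.077, 0.0, 0.0, 0.0, 0.0, 0.0] world [ 0.474 -0.205  0.175]
[0, 0.096, 0.0, -0.005, 0.0, 0.0, 0.0] world [ 0.479 -0.205  0.178]
[0, 0.116, 0.0, -0.008, 0.0, 0.0, 0.0] world [ 0.484 -0.205  0.181]
[0, 0.135, 0.0, -0.011, 0.0, 0.0, 0.0] world [ 0.49  -0.204  0.184]
[0, 0.155, 0.0, -0.012, 0.0, 0.0, 0.0] world [ 0.495 -0.204  0.187]
[0, 0.175, 0.0, -0.013, 0.0, 0.0, 0.0] world [ 0.501 -0.204  0.189]
[0, 0.195, 0.0, -0.012, 0.0, 0.0, 0.0] world [ 0.506 -0.203  0.191]
[0, 0.215, 0.0, -0.011, 0.0, 0.0, 0.0] world [ 0.512 -0.203  0.192]
[0, 0.234, 0.0, -0.009, 0.0, 0.0, 0.0] world [ 0.518 -0.203  0.194]
[0, 0.254, 0.0, -0.005, 0.0, 0.0, 0.0] world [ 0.524 -0.203  0.195]
[0, 0.273, 0.0, -0.001, 0.0, 0.0, 0.0] world [ 0.529 -0.202  0.196]
```

Emit:
step_arm(steps=[0, 0.06, -0.057, 0.06, 0, 0, 0, 0, 0.12, -0.057, 0.12, 0, 0, 0, 0, 0.13, -0.057, 0.129, 0, 0, 0, 0, 0.13, -0.057, 0.129, 0, 0, 0])

```text
time_s: 12.1
position: [0.4521, -0.2058, 0.1666]
tool_rot: [[0.939, 0.049, 0.341], [0.045, -0.999, 0.018], [0.342, -0.002, -0.94]]
ft_force: [0.2, 0.3, 0.2]
grip_width: 0.0002
```

Emit:
step_arm(steps=[0, 0.04, 0, 0, 0, 0, 0, 0, 0.077, 0, 0, 0, 0, 0, 0, 0.096, 0, -0.005, 0, 0, 0, 0, 0.106, 0, -0.007, 0, 0, 0, 0, 0.116, 0, -0.008, 0, 0, 0, 0, 0.116, 0, -0.008, 0, 0, 0])

```text
time_s: 12.7
position: [0.4835, -0.2045, 0.181]
tool_rot: [[0.939, 0.047, 0.342], [0.044, -0.999, 0.018], [0.342, -0.002, -0.94]]
ft_force: [-2.0, -0.9, 0.5]
grip_width: 0.0002
```

```bash
python3 look.py h red_handle; python3 ang.py pics/h_top.npz
python3 - <<'E'
from plan import *
rows([(0,push(a),20) for a in np.arange(1.05,1.41,.05)],start=(push(1.),20))
E
```

```text
scene red_handle 0.42 [312.4 138.3] [0.1664 0.1127 0.3166]
top red_handle 0.65 [351.5 181.9] [ 0.4996 -0.2069  0.1904]
12.9 [ 0.4835929  -0.20448721  0.18079058] [[0.939, 0.047, 0.342], [0.044, -0.999, 0.018], [0.342, -0.002, -0.94]] 0.00028346354320599876 [-1.06651955 -0.64229201  0.43313877]
1301
lid angle from plane 0.9510506792670813 resid 0.004331142261668045
handle 160 [-0.0191 -0.0322  0.1907] [-0.0464 -0.0574  0.1745] [-0.0084 -0.0167  0.2509]
pull 130 [0.008  0.0346 0.2151] [-0.0677  0.0163  0.2103] [0.0147 0.0541 0.258 ]
now 12.9 [ 0.4836 -0.2045  0.1808] w 0.0003 F [-1.1 -0.6  0.4] offs from start mm [-0.7  0.1 -0.7]
[0, 0.02, 0.0, -0.003, 0.0, 0.0, 0.0] world [ 0.49  -0.204  0.184]
[0, 0.04, 0.0, -0.004, 0.0, 0.0, 0.0] world [ 0.495 -0.204  0.187]
[0, 0.059, 0.0, -0.005, 0.0, 0.0, 0.0] world [ 0.501 -0.204  0.189]
[0, 0.079, 0.0, -0.004, 0.0, 0.0, 0.0] world [ 0.506 -0.203  0.191]
[0, 0.099, 0.0, -0.003, 0.0, 0.0, 0.0] world [ 0.512 -0.203  0.192]
[0, 0.119, 0.0, -0.001, 0.0, 0.0, 0.0] world [ 0.518 -0.203  0.194]
[0, 0.138, 0.0, 0.003, 0.0, 0.0, 0.0] world [ 0.524 -0.203  0.195]
[0, 0.158, 0.0, 0.007, 0.0, 0.0, 0.0] world [ 0.529 -0.202  0.196]
```

View pics/h_top.png

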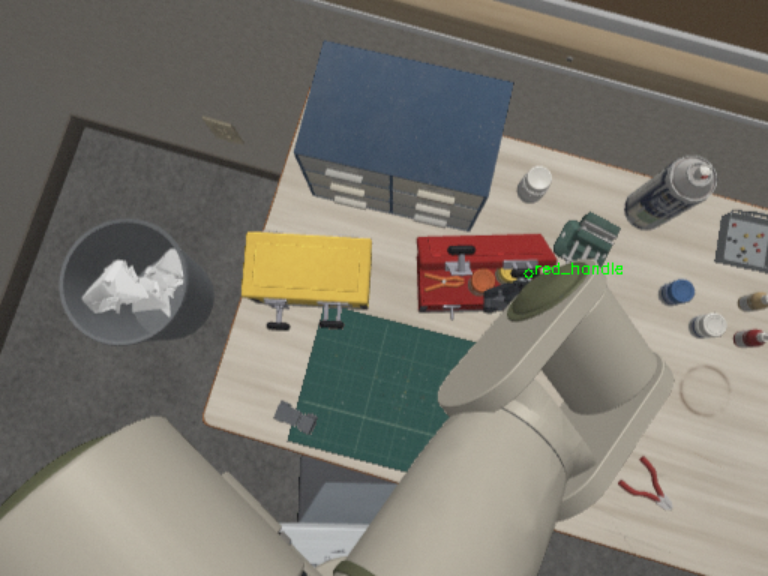

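The push works: the lid has risen to about 0.97 rad, the pull is now at (460,250), and the force is small. I'll keep pushing.

Emit:
step_arm(steps=[0, 0.02, 0, -0.003, 0, 0, 0, 0, 0.04, 0, -0.004, 0, 0, 0, 0, 0.059, 0, -0.005, 0, 0, 0, 0, 0.079, 0, -0.004, 0, 0, 0, 0, 0.099, 0, -0.003, 0, 0, 0, 0, 0.119, 0, -0.001, 0, 0, 0, 0, 0.138, 0, 0.003, 0, 0, 0, 0, 0.158, 0, 0.007, 0, 0, 0, 0, 0.158, 0, 0.007, 0, 0, 0, 0, 0.158, 0, 0.007, 0, 0, 0])

```text
time_s: 13.9
position: [0.5291, -0.2024, 0.195]
tool_rot: [[0.938, 0.047, 0.342], [0.044, -0.999, 0.018], [0.343, -0.002, -0.94]]
ft_force: [0.3, -0.5, -0.2]
grip_width: -0.0
```

```bash
python3 look.py i red_handle; python3 ang.py pics/i_top.npz
```

```text
top red_handle 0.57 [352.2 154.5] [ 0.4944 -0.1563  0.4294]
14.1 [ 0.52875244 -0.20248987  0.19507566] [[0.939, 0.047, 0.342], [0.044, -0.999, 0.018], [0.342, -0.002, -0.94]] -0.00021391367284656794 [-0.18450905 -0.15906622 -0.02422441]
269
lid angle from plane 1.5079725938130315 resid 0.004089146060971655
handle 54 [ 0.0296 -0.0296  0.2036] [ 0.0043 -0.0403  0.11  ] [ 0.0377 -0.0163  0.2359]
pull 94 [0.0635 0.0388 0.2166] [0.0582 0.0234 0.2114] [0.0686 0.0554 0.2206]
```

View pics/i_top.png

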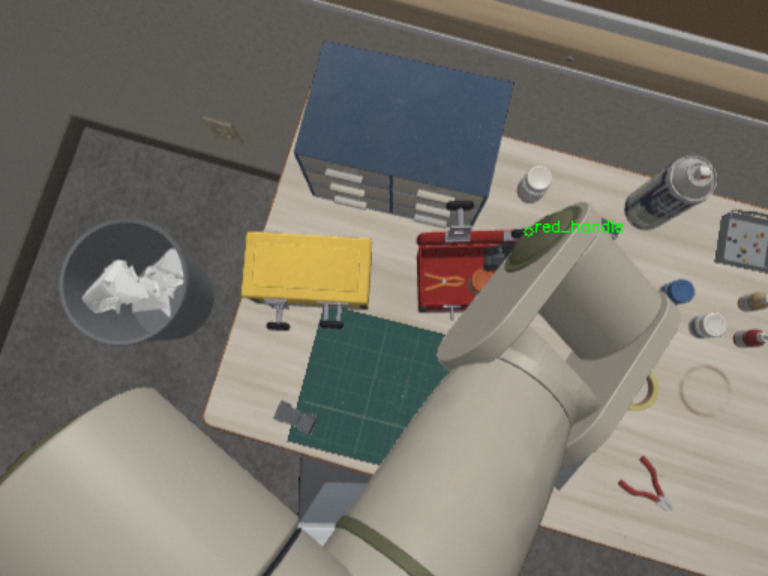

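The lid is nearly upright, with the contact force near zero and the hasp pull sticking out at (460,205). I'll back away toward the robot and then up.

Emit:
step_arm(steps=[0, -0.04, 0, 0, 0, 0, 0, 0, -0.15, 0, 0, 0, 0, 0, 0, -0.3, 0, -0.05, 0, 0, 0, 0, -0.5, 0.15, -0.15, 0, 0, 0, 0, -0.6, 0.25, -0.2, 0, 0, 0, 0, -0.6, 0.25, -0.2, 0, 0, 0, 0, -0.6, 0.25, -0.2, 0, 0, 0, 0, -0.6, 0.25, -0.2, 0, 0, 0])

```text
time_s: 14.9
position: [0.3427, -0.2865, 0.1898]
tool_rot: [[0.939, 0.046, 0.342], [0.042, -0.999, 0.017], [0.342, -0.002, -0.94]]
ft_force: [0.9, -0.2, 0.8]
grip_width: -0.0002
```

```bash
python3 look.py j red_handle red_pull; python3 ang.py pics/j_top.npz
python3 - <<'E'
from plan import *
for f in (1.3,1.38,1.45):
  for th in (1.4,1.6,1.8,2.0):
    p=hasp(th)-[.0425,0,.08]; x,z=-p[0],p[2]
    print(f,th,"pull",np.round([.0425-x*np.cos(f)+z*np.sin(f),.08+x*np.sin(f)+z*np.cos(f)],4),"handle",lid(f).round(4))
E
```

```text
scene red_pull 0.53 [260.  123.4] [ 0.5703 -0.1125  0.2086]
top red_handle 0.91 [349.4 154.7] [ 0.5469 -0.2     0.2055]
top red_pull 0.53 [302.3 135. ] [ 0.578  -0.1133  0.2179]
top red_pull 0.17 [314.9 188.5] [ 0.506  -0.1571  0.0554]
15.2 [ 0.34336234 -0.28563565  0.18966221] [[0.939, 0.049, 0.341], [0.045, -0.999, 0.019], [0.342, -0.002, -0.94]] -0.0004977362368549531 [0.04555834 0.22794941 0.27230168]
343
lid angle from plane 1.5452063850526994 resid 0.0035586981165231907
handle 98 [ 0.0298 -0.0397  0.2041] [ 0.025  -0.0568  0.1998] [ 0.0351 -0.0239  0.2073]
pull 89 [0.0636 0.0396 0.2169] [0.0588 0.0232 0.2131] [0.0688 0.0556 0.2197]
1.3 1.4 pull [0.034 0.219] handle [ 0.0184 -0.04    0.1968]
1.3 1.6 pull [0.0432 0.2163] handle [ 0.0184 -0.04    0.1968]
1.3 1.8 pull [0.0517 0.2119] handle [ 0.0184 -0.04    0.1968]
1.3 2.0 pull [0.0591 0.2058] handle [ 0.0184 -0.04    0.1968]
1.38 1.4 pull [0.0451 0.2192] handle [ 0.0278 -0.04    0.1984]
1.38 1.6 pull [0.0541 0.2158] handle [ 0.0278 -0.04    0.1984]
1.38 1.8 pull [0.0622 0.2107] handle [ 0.0278 -0.04    0.1984]
1.38 2.0 pull [0.0691 0.2041] handle [ 0.0278 -0.04    0.1984]
1.45 1.4 pull [0.0548 0.2187] handle [ 0.0361 -0.04    0.1991]
1.45 1.6 pull [0.0636 0.2147] handle [ 0.0361 -0.04    0.1991]
1.45 1.8 pull [0.0713 0.209 ] handle [ 0.0361 -0.04    0.1991]
1.45 2.0 pull [0.0778 0.2019] handle [ 0.0361 -0.04    0.1991]
```

View pics/j_top.png

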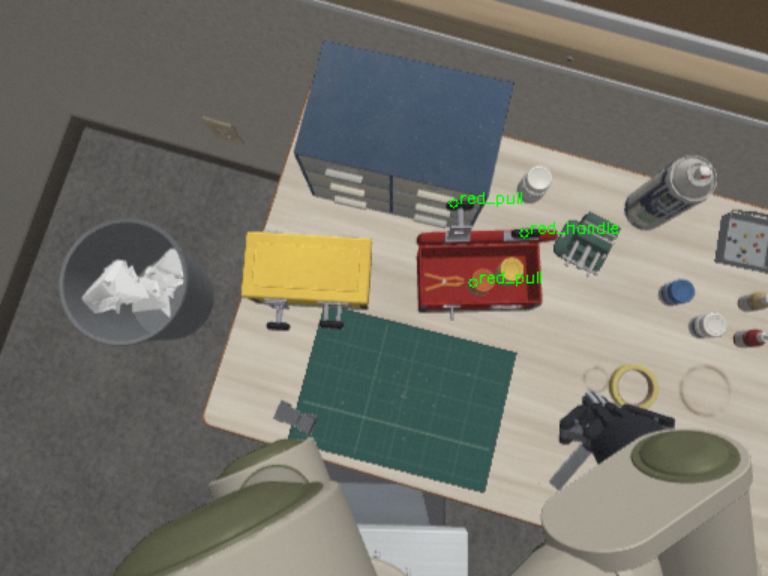

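View pics/j_scene.png

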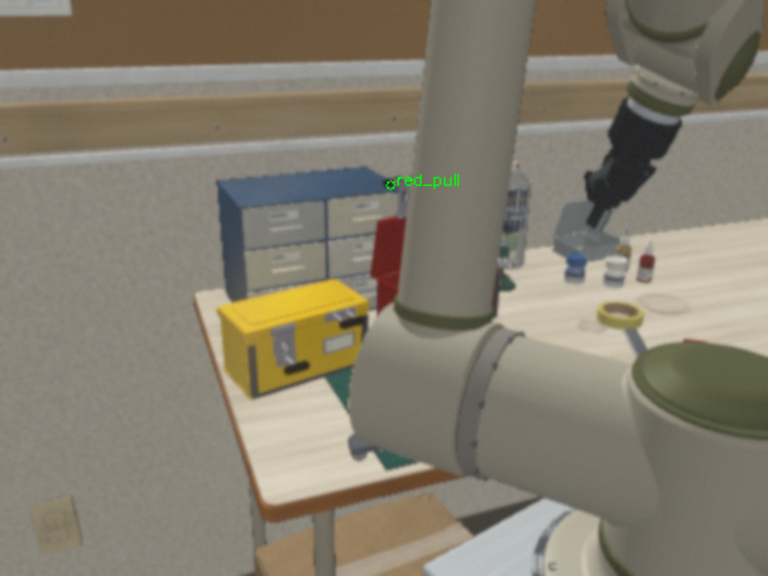

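The lid stands at about 1.4 rad, with its handle at (524,233) in the top view. Its position was the same before and after release, so it is at rest. The hasp is at about 1.8 rad relative to the lid, with its pull at (453,204). The yellow hasp hangs as before, and the gripper is well clear and touching nothing. Handing in.

```bash
python3 -c "
from rig import close_job
print(close_job())"
```

```text
the job is handed in; nothing more can be done
None
```

The red chest stands open by itself, its hasp is still swung up, and the yellow chest's hasp was left hanging. I handed the job in at about 15 s; no verdict was reported.

- **Hasp:** I pinched the pull and swung it past level. It measured about 1.8 rad with the lid still shut.
- **Lid:** I raised the lid by its handle to about 0.9 rad, where the pinch slipped off the bar and the lid stayed put. I then pushed it the rest of the way from the front of the handle with shut fingers.

**Last checks:**
- **Lid angle:** about 1.4 rad from the handle's position, and the same before and after I backed off. A rougher plane fit to the few visible lid pixels gave 1.55 rad, above the 1.5 rad stop, so I relied on the handle figure.
- **Hasp:** about 1.8 rad relative to the lid.
- **Yellow hasp:** still hanging in both camera views.
- **Gripper:** clear of everything, with about 0 N at the wrist.

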